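# Seat a weld tab in the corner of the fixture

### The arm

A 6-joint arm with a two-finger parallel gripper is mounted at the origin on the work surface. World frame = base frame: x ahead of the robot, y to its left, z up, the work surface at z = 0. Lengths are in m, angles in rad, forces in N, time in s.
With the tool pointing down it reaches from about 0.425 to 0.95 m from the base axis. Payload 3.5 kg.
Tool frame: the origin (TCP) lies between the finger pads; the fingertips stand 11 mm ahead of it and the grasp point (between the pads) lies 8 mm behind it (ctrl.tcp_to_tips is the distance from the TCP to the fingertips, in m); z points along the fingers, y is the direction in which the jaws open and shut (so a half turn about z gives the same grasp; the last joint's range is limited). The gripper opens to 85 mm and grips with 20 to 120 N. Pads are 22 mm wide; open, the fingers measure 114 mm over their backs; the gripper's body (76 mm by 85 mm) begins 54 mm behind the grasp point. The pads swing forward as they close: fully open they stand 13 mm farther back than shut.
Start: joints at [1.055, 0.286, 1.577, -0, 1.279, -0.15], TCP at [0.241, 0.63, 0.242] pointing down, gripper open.
Joint ranges: [-2.77, 2.77], [-0.9, 2.22], [0.21, 2.48], [-1.53, 4.67], [0.24, 2.81], [-2.84, 2.84]. Speed limits (rad/s): [2.79, 2.79, 3.14, 3.14, 3.14, 3.14].

### API

Orientations are given as a unit quaternion [x, y, z, w].
In Python, from plant import monitor, vision, workorder, ctrl gives the robot as it stands.
- The arm moves only by the tool jog_arm, never from a script. Its argument "series" is a list of rows, each a list of 4 numbers: the shift along the tool's x, y, z in m, then the turn about the tool's z in rad. In form: [[tx, ty, tz, spin], ...]. A call has exactly 8 rows; each row shifts and turns the pose as measured when the row begins, along the tool's axes as they then stand; what a row does not reach is not made up. A row lasts 1/12 s, in which the tool goes at most 41.7 mm and 7.16 degrees, less where a joint would pass 70% of its speed; a pose out of reach is approached as far as the arm can. A call is refused whole if a number of a shift passes 0.0417 or a number of a turn 0.125, either way. A call with a gripper value outside its range is refused whole. "grip" is the finger opening in m, from 0 to 0.0854, set as the call begins (left out, the last holds). The fingers move at their own pace and stop on an object; "grip_force" is the grip in N (left out, the last holds). Time passes only in rows, so rows that do not move let the fingers close, or fill a call up. It gives the time, the measured TCP pose, the force and the opening at its end, in the units of the state.
- monitor.get_state(): the state, without advancing time (a new reading comes with each control period).
- vision.read_camera(name): name is "scene" or "top"; returns the picture (400x640x3 uint8, red, green, blue); there is no depth.
- vision.get_calibration(name): a dict with "vfov" (degrees; the focal length in pixels is half the picture's height over the tangent of half this angle, whatever the lens; pixels are square), "cx", "cy" (the principal point, pixels), "R" (3x3) and "t" (3): a world point X has camera coordinates R X + t. Camera axes: x right, y down, z forward; pixel columns grow to the right and rows downward; lengths in m; the calibration is good to about 2 mm. A picture is of the moment at which its call begins. get_calibration takes no time and is no camera call.
- workorder.sign_off(): hands the job in, once; it reports no verdict.
The state is a dict: "time": time; "qpos": joint angles; "dq": joint speeds; "joint_efforts": joint torques, N m; "eef_pos": TCP position; "tcp_rot": TCP orientation; "contact_force": force on the tool from outside, world axes, zero at the start; "wrist_torque": the same for the moment, N m; "opening": opening from 0.0 (shut) to 1.0 (fully open).
Only numpy, scipy, OpenCV 4.12 (cv2) and the standard library are available. Lean on these libraries where they do the work, as an engineer would, in place of code of your own. Each camera call takes 0.05 s, during which the arm holds its last target.

### The job

Get the loose flat steel tab ready for tacking: with your fingertips push it flat against the long rail of the fixture plate, well short of the yellow end stop, and then, keeping it against the rail all the way, slide it along until it is fully home in the stop's corner pocket, touching rail and stop. Slide it with a light hand, never pinch it, lift it or tip it, and leave the tube, tin, magnet and hammer where they are. Take your hand away at the end.

Things in the scene. Friction and masses are not known exactly. Their poses are not given: they have to be found in the camera images.
- plate: Fixed dark steel welding fixture plate, 260 (its x) x 480 (its y) x 16 mm thick, its top 16 mm above the bench, with 16 mm holes too small for a fingertip. Origin: centre of its underside. z up, x roughly away from the robot, y along the rail to the robot's left. Plate, rail, stop and tab are smooth steel, friction about 0.3 on one another
- rail_face (a point): Middle of the foot of the rail's working face, on the plate's top, 85 mm along x from the plate's origin. The rail is a bright steel bar fixed on the plate, behind this face (+x): 26 mm wide, 460 mm long (230 mm each way along y), 20 mm high (its top 36 mm above the bench). Axes as the plate's; the face looks to -x, to the robot
- stop: Yellow T-shaped end stop fixed on the plate near the left or the right end of the rail; axes as the plate's. Origin: on the plate's top, in the middle of its wall, 22.5 mm in front of the rail's face. The wall is 16 mm thick (y -8 to 8 mm), 18 mm high, square to the rail and reaches it. A foot runs from it to x = -85 mm, its bolt rises 25 mm above the plate
- stop_lip (a point): On the stop, 25.5 mm in front (-x) of its origin, on the plate: inner face of its lip, 18 mm high, which runs parallel to the rail 28 mm (38 mm with its bevelled end) each way along y. Lip, wall and rail make a corner pocket 48 mm wide; use the one facing the plate's middle. A tab fully home has its centre 53 mm (8 + 45) from the stop's origin along y, towards the plate's middle, at x = 0
- tab_center (a point): Centre (half-way up) of the loose bare steel tab (lighter than the plate): 45 (its x) x 90 (its y) x 10 mm thick, about 0.3 kg (1 to 2 N slide it), two 13 mm holes. It lies flat near the middle of the plate, clear of the rail, its long side turned up to 0.45 rad from the rail's direction. x across, y along it, z up. Home, a long side lies against the rail and an end against the stop's wall
- tube_center (a point): Middle of a bystander: short grey metal tube, 40 mm diameter, 50 mm high, standing loose on the plate close to the rail at the end opposite to the stop
- tin_center (a point): Middle of a bystander: round tin with a green label, 60 mm diameter, 42 mm high, standing on one of the two front corners of the plate. Leave it
- magnet_center (a point): Middle of a bystander: red magnetic welding square, about 70 x 70 x 14 mm, lying on the other front corner of the plate. Leave it
- hammer: Bystander: hammer lying on the bench to the robot's left. Leave it
Mind the look-alikes: they are no part of the job. Leave any blue or turquoise look-alike of the part that bears tab_center alone.

How it is judged:
On the way:
1. the tab lies flat against the rail (within 3 mm and 0.06 rad) while its end is still more than 32 mm from the stop's wall (x of tab_center in the frame of plate above 0.0595 m and angle between the y axis of tab_center and the y axis of plate, either way round below 0.06 rad and (y of tab_center in the frame of stop above 0.085 m or y of tab_center in the frame of stop below -0.085 m)), for 0.1 s.
At the end, for the whole second after the job is handed in: The tab lies flat and at rest on the plate in the stop's pocket: its long side within 2 mm of the rail, its end within 2.5 mm of the stop's wall, square within 0.05 rad (x of tab_center in the frame of stop between -0.002 and 0.002 m and (y of tab_center in the frame of stop between 0.05 and 0.0555 m or y of tab_center in the frame of stop between -0.0555 and -0.05 m) and angle between the y axis of tab_center and the y axis of plate, either way round below 0.05 rad and angle between tab_center's own z axis and vertical below 0.05 rad and height (world z) of tab_center between 0.019 and 0.024 m and linear speed of tab below 0.01 m/s); the robot touches nothing.
It fails at once if the tab is away from the rail (by more than 4 mm) or skewed (by more than 0.12 rad) within 32 mm of the stop's wall (y of tab_center in the frame of stop between -0.085 and 0.085 m and (x of tab_center in the frame of plate below 0.0585 m or angle between the y axis of tab_center and the y axis of plate, either way round above 0.12 rad)).
It fails at once if the tab is lifted (by more than 6 mm) or tipped (by more than 0.2 rad) (height (world z) of tab_center above 0.027 m or angle between tab_center's own z axis and vertical above 0.2 rad).
It fails at once if the fingers press or pinch the tab with more than 40 N (contact force between the fingers and tab above 40 N).
It fails at once if a bystander is moved by more than 12 mm (distance of any of tube_center, tin_center, magnet_center, hammer from where it was at the start of the episode above 0.012 m).
It also fails if it takes over 64 s, if anything falls off the work surface, if the arm or the gripper's body presses on something with over 40 N, if the wrist force passes 120 N, or if a joint passes its speed limit or range.

## Working session

There is one attempt and no reset: what is moved stays moved. The work goes in short steps, Python scripts to look and compute and a tool call to move; the robot and the scene stay as the last step left them, time stands still between calls to the robot, and variables do not carry over. Pictures are saved under pics/ and viewed, and the job is handed in when it is done.

Besides the shell and the picture viewer there is one more tool, called after "Emit:" as a command line: name --pt "numbers of a row" for each row, then --argument value for the rest. jog_arm: Moves the arm, as the interface text tells. Its arguments: {"type":"object","properties":{"series":{"type":"array","items":{"type":"array","items":{"type":"number"}}},"grip":{"type":"number"},"grip_force":{"type":"number"}},"required":["series"]}

```bash
mkdir -p pics; ls; python3 - <<'E'
from plant import monitor, vision, workorder, ctrl
import cv2
print(monitor.get_state(), ctrl.tcp_to_tips)
for n in ("scene","top"):
    cv2.imwrite(f"pics/{n}0.png", vision.read_camera(n)[:,:,::-1]); print(n,vision.get_calibration(n))
E
```

```text
pics
{'time': 0.0, 'qpos': array([ 1.05498770e+00,  2.87194171e-01,  1.57818896e+00,  1.78249187e-05,
        1.27857997e+00, -1.50000583e-01]), 'dq': array([0.00045476, 0.00110231, 0.00025524, 0.00199567, 0.00099041,
       0.00205178]), 'joint_efforts': array([ 2.53840284e-03, -4.05977225e+01, -2.92632312e+01, -5.43109707e-05,
        5.85250804e-03,  9.43038202e-06]), 'eef_pos': array([0.2411043 , 0.62979539, 0.24092165]), 'tcp_rot': array([ 1.81888323e-01,  9.83318480e-01, -1.11736630e-03, -3.95382857e-04]), 'contact_force': array([-0.25761943,  0.62514808, -0.06143928]), 'wrist_torque': array([-0.01091254,  0.02714413, -0.00465145]), 'opening': 1.0000185946160516} 0.011
scene {'vfov': 48.15737597709208, 'cx': 322.55531074957497, 'cy': 195.70227861519385, 'R': array([[ 5.99851753e-01,  8.00110901e-01, -6.48122722e-04],
       [ 5.22823824e-01, -3.92579574e-01, -7.56661434e-01],
       [-6.05667502e-01,  4.53545834e-01, -6.53806587e-01]]), 't': array([-0.42508382, -0.20127654,  1.45147487])}
top {'vfov': 54.10013004547913, 'cx': 315.4914107133907, 'cy': 202.913510972225, 'R': array([[-0.18156274, -0.98337305,  0.00352493],
       [-0.96297017,  0.17706693, -0.20331195],
       [ 0.19930735, -0.04030827, -0.97910767]]), 't': array([0.20067433, 0.55307391, 0.87317179])}
```

View pics/scene0.png

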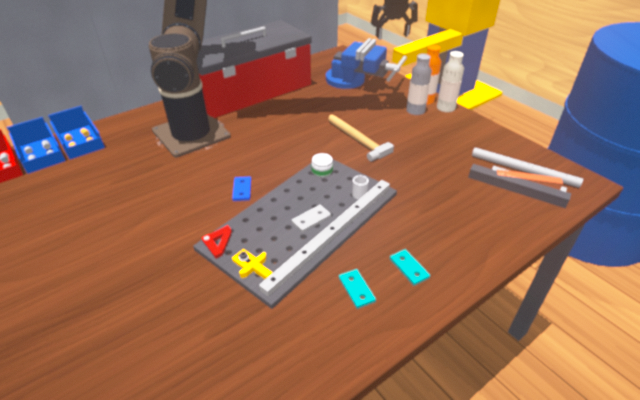

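View pics/top0.png

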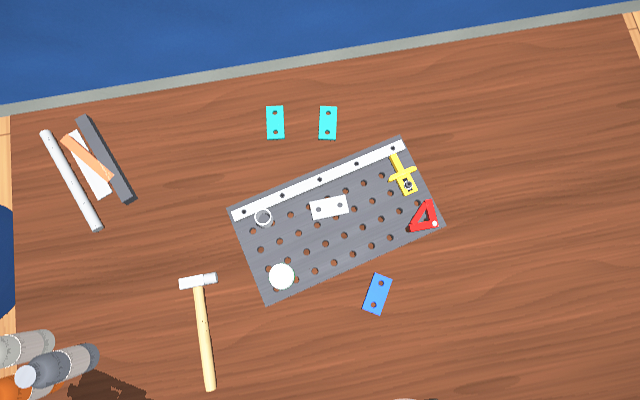

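Candidates for the tab, in top-picture pixels: the bare light steel plate at (328,207), the blue look-alike at (377,294), and turquoise ones at (275,122) and (328,122). I choose (328,207), which lies on the fixture plate. I'll check it in a close crop.

```bash
python3 - <<'E'
import cv2
im=cv2.imread("pics/top0.png")
cv2.imwrite("pics/top0c.png",cv2.resize(im[125:315,220:455],None,fx=3.1,fy=3.1,interpolation=cv2.INTER_CUBIC))
E
```

```text
(no output)
```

View pics/top0c.png

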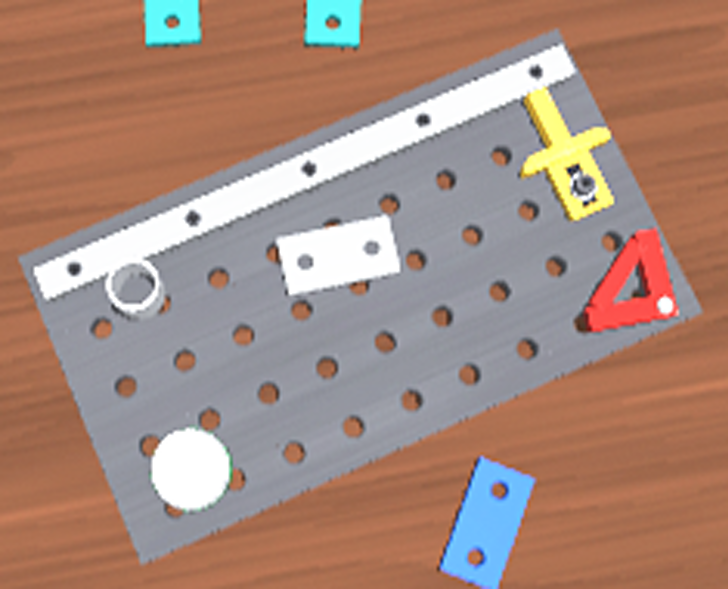

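```bash
cat > h.py <<'E'
import numpy as np, cv2
from plant import monitor, vision, workorder, ctrl
def K(c): 
    f=200/np.tan(np.radians(c['vfov'])/2); return f
def ray(c,uv,z):
    uv=np.atleast_2d(uv).astype(float); f=K(c); R=np.array(c['R']);t=np.array(c['t'])
    d=np.c_[(uv[:,0]-c['cx'])/f,(uv[:,1]-c['cy'])/f,np.ones(len(uv))]@R
    o=-R.T@t
    return o+d*((z-o[2])/d[:,2])[:,None]
def proj(c,X):
    X=np.atleast_2d(X)@np.array(c['R']).T+np.array(c['t']); f=K(c)
    return np.c_[c['cx']+f*X[:,0]/X[:,2],c['cy']+f*X[:,1]/X[:,2]]
def comp(im,mask_fn,seed,s=6):
    big=cv2.resize(im,None,fx=s,fy=s,interpolation=cv2.INTER_CUBIC)
    m=mask_fn(big).astype(np.uint8)
    n,l=cv2.connectedComponents(m)
    k=l[int((seed[1]+.5)*s),int((seed[0]+.5)*s)]
    assert k>0
    cs,_=cv2.findContours((l==k).astype(np.uint8),cv2.RETR_EXTERNAL,cv2.CHAIN_APPROX_NONE)
    p=max(cs,key=cv2.contourArea)[:,0,:]
    return (p+.5)/s-.5
def rect(c,p,z):
    X=ray(c,p,z)[:,:2]
    (cx,cy),(w,h),a=cv2.minAreaRect((X*1000).astype(np.float32))
    if w>h: a+=90; w,h=h,w
    # long axis direction angle from +y
    a=(np.radians(a)+np.pi/2)%np.pi-np.pi/2
    return np.array([cx,cy])/1000,w,h,a
E
python3 - <<'E'
from h import *
for n,seeds in (("top",((328,207),(340,178),(404,174))),("scene",((311,217),(330,233),(254,262)))):
    c=vision.get_calibration(n); im=cv2.imread(f"pics/{n}0.png")
    print(n,"cam",-np.array(c['R']).T@c['t'])
    hsv=cv2.cvtColor(im,cv2.COLOR_BGR2HSV)
    for s in seeds: print(s, im[s[1],s[0]])
    for s,z in zip(seeds[:2],(.026,.036)):
        for th in (165,180,200):
            try:
                p=comp(im,lambda b:b.min(2)>th,s); print(s,th,rect(c,p,z))
            except Exception as e: print(s,th,repr(e))
E
```

```text
top cam [0.3949991  0.13460268 0.96666837]
(328, 207) [254 254 254]
(340, 178) [140 131 130]
(404, 174) [136 255 255]
(328, 207) 165 (array([0.57114612, 0.06544972]), 50.514808654785156, 93.58798217773438, np.float64(0.02792005239736195))
(328, 207) 180 (array([0.57109644, 0.06545646]), 49.1889533996582, 92.62115478515625, np.float64(0.030829539243516724))
(328, 207) 200 (array([0.57122644, 0.06550619]), 47.84685134887695, 91.56617736816406, np.float64(0.03184380830586253))
(340, 178) 165 AssertionError()
(340, 178) 180 AssertionError()
(340, 178) 200 AssertionError()
scene cam [ 1.2393306  -0.39721324  0.79641012]
(311, 217) [244 243 244]
(330, 233) [242 241 242]
(254, 262) [  0 255 255]
(311, 217) 165 (array([0.57168207, 0.06630533]), 51.503936767578125, 96.34881591796875, np.float64(0.028949749068678754))
(311, 217) 180 (array([0.57159644, 0.06645882]), 49.70380401611328, 94.36988067626953, np.float64(0.031707957961944144))
(311, 217) 200 (array([0.57160779, 0.06641602]), 47.213478088378906, 92.06861114501953, np.float64(0.03181638398841846))
(330, 233) 165 (array([0.61159009, 0.06876451]), 95.5821304321289, 464.67718505859375, np.float64(0.23243783704394416))
(330, 233) 180 (array([0.61213281, 0.06887167]), 93.61708068847656, 462.8217468261719, np.float64(0.2348471489478683))
(330, 233) 200 (array([0.64199689, 0.07594234]), 29.46973991394043, 460.64447021484375, np.float64(0.23321882567836671))
```

```bash
cat >> h.py <<'E'
def rect2(c,p,z):
    X=ray(c,p,z)[:,:2]
    b=cv2.boxPoints(cv2.minAreaRect((X*1000).astype(np.float32)))/1000
    e1,e2=b[1]-b[0],b[2]-b[1]
    l=e1 if np.linalg.norm(e1)>np.linalg.norm(e2) else e2
    if l[1]<0:l=-l
    return b.mean(0),np.round([np.linalg.norm(e1),np.linalg.norm(e2)],4),np.arctan2(-l[0],l[1])  # yaw of y axis
E
python3 - <<'E'
from h import *
for n,seeds in (("top",((328,207),(338,171),(404,174))),("scene",((311,217),(333,230),(254,262)))):
    c=vision.get_calibration(n); im=cv2.imread(f"pics/{n}0.png")
    for s,z in zip(seeds[:2],(.026,.036)):
        for th in (190,210,225):
            try:
                p=comp(im,lambda b:b.min(2)>th,s); print(n,s,th,*rect2(c,p,z))
            except Exception as e: print(s,th,repr(e))
    # yellow
    p=comp(im,lambda b:(b[:,:,0]<150)&(b[:,:,1].astype(int)>150)&(b[:,:,2]>150),seeds[2])
    print(n,"yellow",len(p))
E
```

```text
top (328, 207) 190 [0.57116294 0.06545546] [0.0921 0.0486] 0.032588933
top (328, 207) 210 [0.571099   0.06555609] [0.091  0.0474] 0.030785715
top (328, 207) 225 [0.5711152  0.06559218] [0.0903 0.0465] 0.031236516
top (338, 171) 190 [0.6241108  0.07186735] [0.4609 0.066 ] 0.23650019
top (338, 171) 210 [0.623932   0.07186291] [0.4601 0.065 ] 0.23544033
top (338, 171) 225 [0.6241647  0.07201751] [0.4596 0.0644] 0.23643622
top yellow 979
scene (311, 217) 190 [0.57168835 0.06641411] [0.0931 0.0485] 0.03205092
scene (311, 217) 210 [0.571546   0.06639323] [0.0909 0.0457] 0.02452879
scene (311, 217) 225 [0.5715562  0.06642021] [0.0887 0.0437] 0.025079677
scene (333, 230) 190 [0.6136534  0.06900635] [0.4618 0.0924] 0.24215586
scene (333, 230) 210 [0.6424456  0.07592762] [0.4596 0.0276] 0.23421256
scene (333, 230) 225 [0.6427598  0.07589164] [0.4575 0.0252] 0.23437788
scene yellow 712
```

```bash
cat >> h.py <<'E'
YAW=0.235; C,S=np.cos(YAW),np.sin(YAW)
EX=np.array([C,S]);EY=np.array([-S,C])
RF=np.array([.6425,.0759])-.013*EX
PO=RF-.085*EX
def p2w(x,y,z): return np.r_[PO+x*EX+y*EY,z]
def w2p(X): d=np.asarray(X)[:2]-PO; return np.array([d@EX,d@EY])
def rectify(c,im,z,x0,x1,y0,y1,ppm=2000):
    # image: up=+x plate, left=+y plate
    W,H=int((y1-y0)*ppm),int((x1-x0)*ppm)
    X,Y=np.meshgrid(np.arange(W),np.arange(H))
    py=y1-X/ppm; px=x1-Y/ppm
    P=np.c_[(PO+px.ravel()[:,None]*EX+py.ravel()[:,None]*EY),np.full(W*H,z)]
    uv=proj(c,P).astype(np.float32)
    return cv2.remap(im,uv[:,0].reshape(H,W),uv[:,1].reshape(H,W),cv2.INTER_CUBIC)
E
python3 - <<'E'
from h import *
out=[]
for n in ("top","scene"):
    c=vision.get_calibration(n); im=cv2.imread(f"pics/{n}0.png")
    r=rectify(c,im,.034,-.03,.12,-.25,.0,1600*2//2)
    for k in range(-240,1,20):
        x=int((0-k/1000)*1600); cv2.line(r,(x,0),(x,5 if k%100 else 14),(0,0,255),1)
    for k in range(-20,120,20):
        y=int((.12-k/1000)*1600); cv2.line(r,(0,y),(6,y),(0,0,255),1)
    out.append(r)
cv2.imwrite("pics/rect0.png",np.vstack(out))
# yellow extents
for n in ("top","scene"):
    c=vision.get_calibration(n); im=cv2.imread(f"pics/{n}0.png")
    r=rectify(c,im,.034,-.06,.12,-.25,-.1,4000).astype(int)
    m=(r[:,:,2]>140)&(r[:,:,1]>140)&(r[:,:,0]<r[:,:,2]*.62)
    for px in (.075,.07,.065,.06,.055,.05,.045,.04,.035,.03,.02):
        row=m[int((.12-px)*4000)]; j=np.flatnonzero(row)
        if len(j): print(n,px,round(-.1-j[0]/4000,4),round(-.1-j[-1]/4000,4))
E
```

```text
top 0.075 -0.1818 -0.2013
top 0.07 -0.182 -0.202
top 0.065 -0.1815 -0.202
top 0.06 -0.181 -0.2017
top 0.055 -0.181 -0.2017
top 0.05 -0.181 -0.2017
top 0.045 -0.1813 -0.2017
top 0.04 -0.1815 -0.202
top 0.035 -0.1628 -0.2252
top 0.03 -0.155 -0.2328
top 0.02 -0.1725 -0.2098
scene 0.075 -0.1838 -0.2108
scene 0.07 -0.1838 -0.211
scene 0.065 -0.1838 -0.2098
scene 0.06 -0.1838 -0.21
scene 0.055 -0.1838 -0.2112
scene 0.05 -0.1823 -0.2118
scene 0.045 -0.1698 -0.238
scene 0.04 -0.163 -0.24
scene 0.035 -0.1578 -0.2388
scene 0.03 -0.1538 -0.2358
scene 0.02 -0.1768 -0.2208
```

View pics/rect0.png

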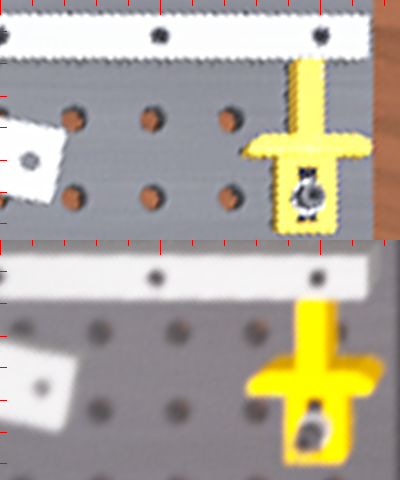

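```bash
cat >> h.py <<'E'
from scipy.spatial.transform import Rotation as Ro
def st(): 
    s=monitor.get_state(); R=Ro.from_quat(s['tcp_rot']).as_matrix(); y=R[:,1]
    return s,R,np.arctan2(-y[0],y[1])-YAW
def show():
    s,R,yw=st(); f=s['contact_force']
    print('t',round(s['time'],2),'plate xy',w2p(s['eef_pos']).round(4),'z',s['eef_pos'][2].round(4),'yaw',round(yw,3),'F plate',np.round([f[:2]@EX,f[:2]@EY,f[2]],2),'open',round(s['opening'],3),'tilt',R[:,2].round(3))
def go(x,y,z,yaw):
    s,R,yw=st(); d=R.T@(p2w(x,y,z)-s['eef_pos']); show()
    print('tool shift',d.round(4),'spin',round(-(yaw-yw),3),'rows>=',round(max(abs(d))/.0417,1))
E
python3 - <<'E'
from h import *
go(-.045,.007,.242,0)
E
```

```text
t 0.1 plate xy [-0.1634  0.6322] z 0.241 yaw -0.601 F plate [ 0.05  0.07 -0.35] open 1.0 tilt [-0.001 -0.002 -1.   ]
tool shift [-4.510e-01 -4.488e-01 -1.000e-04] spin -0.601 rows>= 10.8
```

Emit:
jog_arm --pt "-0.028 -0.028 0 0" --pt "-0.028 -0.028 0 0" --pt "-0.028 -0.028 0 0" --pt "-0.028 -0.028 0 0" --pt "-0.028 -0.028 0 0" --pt "-0.028 -0.028 0 0" --pt "-0.028 -0.028 0 0" --pt "-0.028 -0.028 0 0" --grip 0.06 --grip_force 20

```text
time: 0.77
eef_pos: [0.3694, 0.3338, 0.2341]
tcp_rot: [0.175, 0.985, -0.004, -0.003]
contact_force: [0.6, 0.9, 0.4]
opening: 0.706
```

```bash
python3 -c "
from h import *
go(-.045,.007,.242,0)"
```

```text
t 0.77 plate xy [-0.1076  0.3144] z 0.2341 yaw -0.587 F plate [0.84 0.72 0.36] open 0.706 tilt [-0.008 -0.007 -1.   ]
tool shift [-0.2223 -0.2214 -0.007 ] spin -0.587 rows>= 5.3
```

Emit:
jog_arm --pt "-0.028 -0.028 0 0" --pt "-0.028 -0.028 0 0" --pt "-0.028 -0.028 0 0" --pt "-0.028 -0.028 0 0" --pt "-0.028 -0.028 0 0" --pt "-0.028 -0.028 0 0" --pt "-0.02 -0.02 0 0" --pt "0 0 0 0"

```text
time: 1.43
eef_pos: [0.4833, 0.0739, 0.2324]
tcp_rot: [0.178, 0.984, -0.005, -0.004]
contact_force: [-0.2, 0.1, 0.3]
opening: 0.702
```

Emit:
jog_arm --pt "0 0 0 -0.12" --pt "0 0 0 -0.12" --pt "0 0 0 -0.12" --pt "0 0 0 -0.12" --pt "0 0 0 -0.1" --pt "0 0 0 0" --pt "0 0 0 0" --pt "0 0 0 0"

```text
time: 2.1
eef_pos: [0.4802, 0.0743, 0.2284]
tcp_rot: [-0.12, 0.993, -0.002, -0.009]
contact_force: [-0.6, 0.4, 0.6]
opening: 0.706
```

```bash
python3 -c "
from h import *
go(-.045,.007,.06,0)
cv2.imwrite('pics/top1.png',vision.read_camera('top')[:,:,::-1])"
```

```text
t 2.1 plate xy [-0.0602  0.0362] z 0.2284 yaw 0.005 F plate [-0.48  0.52  0.58] open 0.706 tilt [-0.018 -0.007 -1.   ]
tool shift [-0.0183 -0.0289  0.1682] spin 0.005 rows>= 4.0
```

View pics/top1.png

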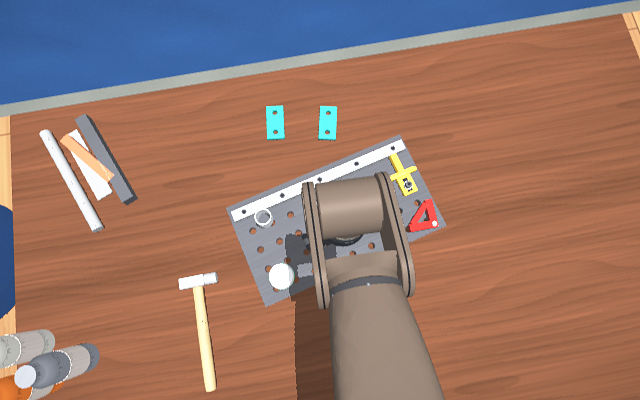

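Emit:
jog_arm --pt "-0.003 -0.005 0.028 0" --pt "-0.003 -0.005 0.028 0" --pt "-0.003 -0.005 0.028 0" --pt "-0.003 -0.005 0.028 0" --pt "-0.003 -0.005 0.028 0" --pt "-0.003 -0.004 0.026 0" --pt "0 0 0 0" --pt "0 0 0 0"

```text
time: 2.82
eef_pos: [0.5063, 0.0499, 0.0605]
tcp_rot: [-0.115, 0.993, -0.003, -0.004]
contact_force: [0.2, -0.1, 0.8]
opening: 0.704
```

```bash
python3 -c "
from h import *
go(-.04,.007,.03,0)
for n in ('scene',):
  cv2.imwrite('pics/s2.png',cv2.resize(vision.read_camera(n)[130:320,170:420,::-1],None,fx=3,fy=3,interpolation=cv2.INTER_CUBIC))"
```

```text
t 2.82 plate xy [-0.0405  0.0065] z 0.0605 yaw -0.004 F plate [ 0.21 -0.16  0.76] open 0.704 tilt [-0.008 -0.006 -1.   ]
tool shift [-0.0008  0.0007  0.0305] spin -0.004 rows>= 0.7
```

View pics/s2.png

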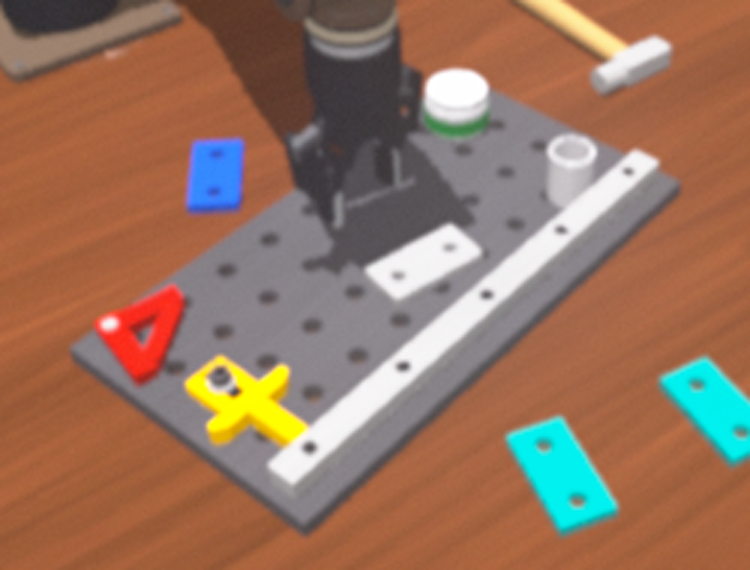

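Emit:
jog_arm --pt "0 0 0.013 0" --pt "0 0 0.012 0" --pt "0 0 0.003 0" --pt "0 0 0.001 0" --pt "0 0 0.001 0" --pt "0 0 0.001 0" --pt "0 0 0 0" --pt "0 0 0 0"

```text
time: 3.53
eef_pos: [0.5104, 0.0505, 0.034]
tcp_rot: [-0.115, 0.993, -0.004, 0.002]
contact_force: [-0.0, -0.3, 0.4]
opening: 0.704
```

```bash
python3 -c "
from h import *
show()"
```

```text
t 3.53 plate xy [-0.0364  0.0061] z 0.034 yaw -0.004 F plate [-0.11 -0.3   0.36] open 0.704 tilt [ 0.005 -0.008 -1.   ]
```

Emit:
jog_arm --pt "0 0 0.0015 0" --pt "0 0 0.0015 0" --pt "0 0 0.0015 0" --pt "0 0 0.001 0" --pt "0 0 0.001 0" --pt "0 0 0 0" --pt "0 0 0 0" --pt "0 0 0 0"

```text
time: 4.2
eef_pos: [0.511, 0.0504, 0.0276]
tcp_rot: [-0.115, 0.993, -0.004, 0.003]
contact_force: [-0.3, 0.6, 0.6]
opening: 0.705
```

```bash
python3 -c "
from h import *
show()"
```

```text
t 4.2 plate xy [-0.0358  0.0058] z 0.0276 yaw -0.004 F plate [-0.19  0.7   0.65] open 0.705 tilt [ 0.007 -0.008 -1.   ]
```

Emit:
jog_arm --pt "0 0 0.0012 0" --pt "0 0 0.0012 0" --pt "0 0 0.001 0" --pt "0 0 0.001 0" --pt "0 0 0 0" --pt "0 0 0 0" --pt "0 0 -0.0005 0" --pt "0 0 -0.0005 0"

```text
time: 4.87
eef_pos: [0.5109, 0.0504, 0.0236]
tcp_rot: [-0.115, 0.993, -0.004, 0.003]
contact_force: [0.0, 0.0, 0.1]
opening: 0.701
```

```bash
python3 -c "
from h import *
show()
cv2.imwrite('pics/s3.png',cv2.resize(vision.read_camera('scene')[190:250,250:350,::-1],None,fx=7,fy=7,interpolation=cv2.INTER_CUBIC))"
```

```text
t 4.87 plate xy [-0.0359  0.0058] z 0.0236 yaw -0.004 F plate [0.03 0.04 0.08] open 0.701 tilt [ 0.006 -0.008 -1.   ]
```

View pics/s3.png

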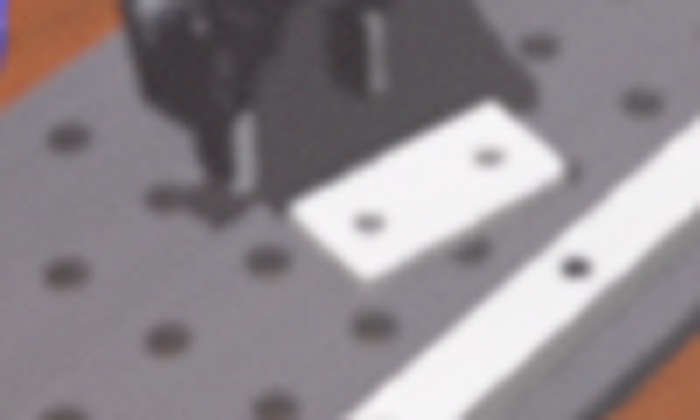

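```bash
python3 -c "
from h import *
c=vision.get_calibration('scene')
for z in (.016,.02,.024,.028):
  print(z,proj(c,p2w(-.025,-.0242,z)).round(1),proj(c,p2w(-.025,.0358,z)).round(1))"
```

```text
0.016 [[287.3 216.9]] [[303.1 204.7]]
0.02 [[287.2 215.8]] [[303.  203.5]]
0.024 [[287.2 214.6]] [[303.  202.4]]
0.028 [[287.1 213.4]] [[302.9 201.2]]
```

Emit:
jog_arm --pt "0 0 0.001 0" --pt "0 0 0.001 0" --pt "0 0 0.0005 0" --pt "0 0 0 0" --pt "0 0 -0.0002 0" --pt "0 0 -0.0002 0" --pt "0 0 -0.0002 0" --pt "0 0 -0.0002 0"

```text
time: 5.58
eef_pos: [0.5115, 0.0503, 0.0229]
tcp_rot: [-0.115, 0.993, -0.004, 0.003]
contact_force: [0.0, -0.0, -0.1]
opening: 0.705
```

```bash
python3 -c "
from h import *
show()"
```

```text
t 5.58 plate xy [-0.0353  0.0056] z 0.0229 yaw -0.004 F plate [ 0.03 -0.01 -0.1 ] open 0.705 tilt [ 0.007 -0.008 -1.   ]
```

Emit:
jog_arm --pt "0 0 -0.0015 0" --pt "0 0 -0.0012 0" --pt "-0.006 0 -0.0003 0" --pt "-0.006 0 -0.0003 0" --pt "-0.006 0 -0.0003 0" --pt "-0.005 0 -0.0003 0" --pt "-0.005 0 -0.0003 0" --pt "0 0 -0.0003 0"

```text
time: 6.25
eef_pos: [0.5415, 0.0574, 0.0276]
tcp_rot: [-0.115, 0.993, -0.004, 0.003]
contact_force: [-0.9, -0.6, -0.4]
opening: 0.704
```

```bash
python3 -c "
from h import *
go(.029,.006,.025,0)"
```

```text
t 6.25 plate xy [-0.0046  0.0055] z 0.0276 yaw -0.004 F plate [-1.01 -0.38 -0.43] open 0.704 tilt [ 0.006 -0.008 -1.   ]
tool shift [-0.0336  0.0006  0.0028] spin -0.004 rows>= 0.8
```

Emit:
jog_arm --pt "-0.004 0 0.001 0" --pt "-0.004 0 0.001 0" --pt "-0.004 0 0.0003 0" --pt "-0.004 0 0 0" --pt "-0.004 0 0 0" --pt "-0.003 0 0 0" --pt "-0.003 0 0 0" --pt "0 0 0 0"

```text
time: 6.92
eef_pos: [0.5682, 0.0641, 0.0242]
tcp_rot: [-0.116, 0.993, -0.004, 0.0]
contact_force: [-0.2, 0.7, 1.3]
opening: 0.702
```

```bash
python3 -c "
from h import *
go(.029,.006,.025,0)
cv2.imwrite('pics/s4.png',cv2.resize(vision.read_camera('scene')[180:300,240:400,::-1],None,fx=5,fy=5,interpolation=cv2.INTER_CUBIC))"
```

```text
t 6.92 plate xy [0.023  0.0059] z 0.0242 yaw -0.003 F plate [0.   0.73 1.34] open 0.702 tilt [ 0.002 -0.008 -1.   ]
tool shift [-0.006   0.0001 -0.0008] spin -0.003 rows>= 0.1
```

View pics/s4.png

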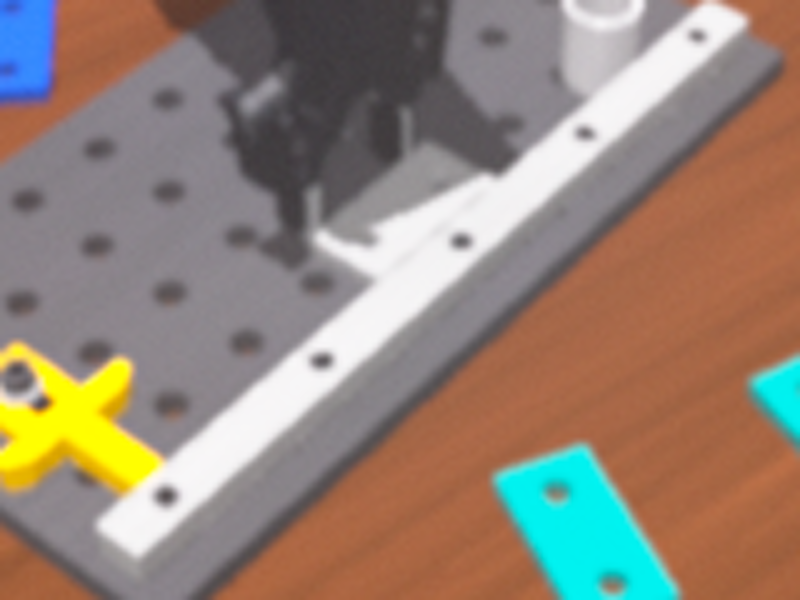

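Emit:
jog_arm --pt "-0.002 0 -0.001 0" --pt "-0.002 0 -0.0003 0" --pt "-0.002 0 -0.0003 0" --pt "-0.001 0 -0.0003 0" --pt "-0.001 0 -0.0003 0" --pt "-0.001 0 -0.0003 0" --pt "-0.001 0 -0.0003 0" --pt "-0.001 0 -0.0003 0"

```text
time: 7.63
eef_pos: [0.575, 0.0661, 0.0257]
tcp_rot: [-0.116, 0.993, -0.004, -0.006]
contact_force: [-5.6, -1.7, 1.3]
opening: 0.703
```

```bash
python3 -c "
from h import *
go(.029,.006,.025,0)"
```

```text
t 7.63 plate xy [0.0301 0.0062] z 0.0257 yaw -0.002 F plate [-5.82 -0.32  1.25] open 0.703 tilt [-0.011 -0.01  -1.   ]
tool shift [ 0.0011 -0.0002  0.0007] spin -0.002 rows>= 0.0
```

Emit:
jog_arm --pt "-0.001 0 0 0" --pt "-0.001 0 0 0" --pt "0 0 0 0" --pt "0.002 0 -0.0003 0" --pt "0.005 0 -0.0003 0" --pt "0.008 0 -0.0003 0" --pt "0.008 0 -0.001 0" --pt "0.008 0 -0.001 0"

```text
time: 8.3
eef_pos: [0.5478, 0.0592, 0.0309]
tcp_rot: [-0.116, 0.993, -0.004, -0.003]
contact_force: [-0.4, -0.8, -0.4]
opening: 0.703
```

```bash
python3 -c "
from h import *
show()
im=vision.read_camera('scene')[:,:,::-1].copy(); cv2.imwrite('pics/s5f.png',im)
cv2.imwrite('pics/s5.png',cv2.resize(im[180:300,240:400],None,fx=5,fy=5,interpolation=cv2.INTER_CUBIC))"
```

```text
t 8.3 plate xy [0.002  0.0058] z 0.0309 yaw -0.003 F plate [-0.56 -0.7  -0.44] open 0.703 tilt [-0.004 -0.009 -1.   ]
```

View pics/s5.png

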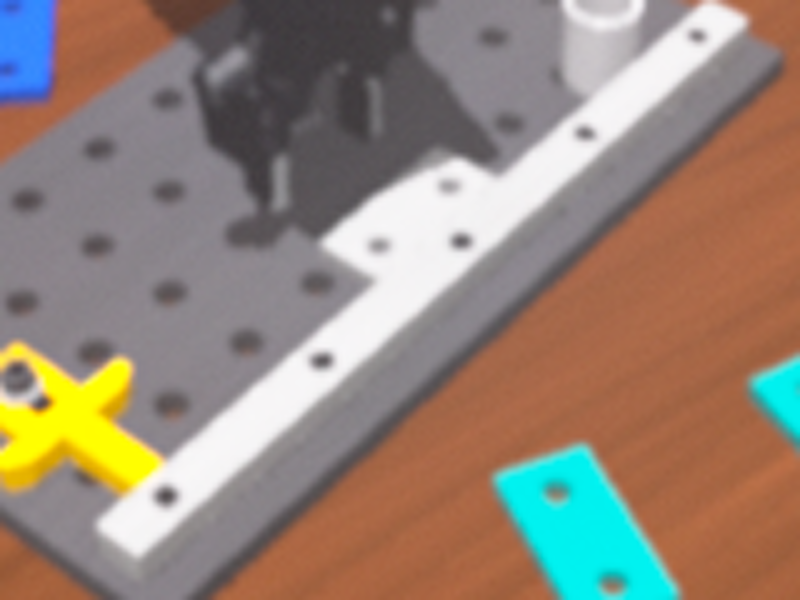

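```bash
python3 -c "
from h import *
c=vision.get_calibration('scene')
for p in ((315.6,229),(330,217.2)): print(w2p(ray(c,p,.026)[0]))
ct=vision.get_calibration('top')
print('tube',w2p(ray(ct,(262,215),.066)[0]),'tin',w2p(ray(ct,(281,276),.058)[0]))
go(-.03,.06,.0315,-.55)"
```

```text
[ 0.06447284 -0.01893452]
[0.06529465 0.03556752]
tube [0.06483503 0.16173127] tin [-0.08160359  0.17621991]
t 8.35 plate xy [0.0003 0.0061] z 0.0306 yaw -0.003 F plate [ 0.52  0.1  -0.79] open 0.7 tilt [-0.007 -0.009 -1.   ]
tool shift [ 0.0305  0.0538 -0.001 ] spin 0.547 rows>= 1.3
```

Emit:
jog_arm --pt "0.015 0 -0.001 0" --pt "0.015 0.018 -0.0005 0" --pt "0 0.018 -0.0003 0" --pt "0 0.018 -0.0003 0.11" --pt "0 0 0 0.11" --pt "0 0 0 0.11" --pt "0 0 0 0.11" --pt "0 0 0 0.11" --grip 0.04

```text
time: 9.02
eef_pos: [0.4996, 0.1058, 0.0341]
tcp_rot: [0.171, 0.985, -0.004, 0.0]
contact_force: [-0.1, -0.5, -0.0]
opening: 0.472
```

```bash
python3 -c "
from h import *
go(.0625-.0216-.008,.008+.0339+.008,.029,-.55)"
```

```text
t 9.02 plate xy [-0.034   0.0623] z 0.0341 yaw -0.579 F plate [-0.23 -0.41 -0.  ] open 0.472 tilt [-0.001 -0.008 -1.   ]
tool shift [-0.0628  0.0263  0.005 ] spin -0.029 rows>= 1.5
```

Emit:
jog_arm --pt "-0.012 0.005 0.001 -0.01" --pt "-0.012 0.005 0.001 -0.01" --pt "-0.012 0.005 0.001 -0.01" --pt "-0.012 0.005 0.001 0" --pt "-0.012 0.005 0.001 0" --pt "0 0 0 0" --pt "0 0 0 0" --pt "0 0 0 0"

```text
time: 9.68
eef_pos: [0.5636, 0.11, 0.0296]
tcp_rot: [0.158, 0.987, -0.004, 0.001]
contact_force: [0.6, -0.7, -0.4]
opening: 0.465
```

```bash
python3 -c "
from h import *
go(.0625-.0216,.008+.0339,.0288,-.55)
im=vision.read_camera('scene')[:,:,::-1].copy()
cv2.imwrite('pics/s6.png',cv2.resize(im[180:300,240:400],None,fx=5,fy=5,interpolation=cv2.INTER_CUBIC))"
```

```text
t 9.68 plate xy [0.0292 0.0516] z 0.0296 yaw -0.553 F plate [ 0.43 -0.79 -0.36] open 0.465 tilt [ 0.001 -0.008 -1.   ]
tool shift [-0.0151 -0.0021  0.0009] spin -0.003 rows>= 0.4
```

View pics/s6.png

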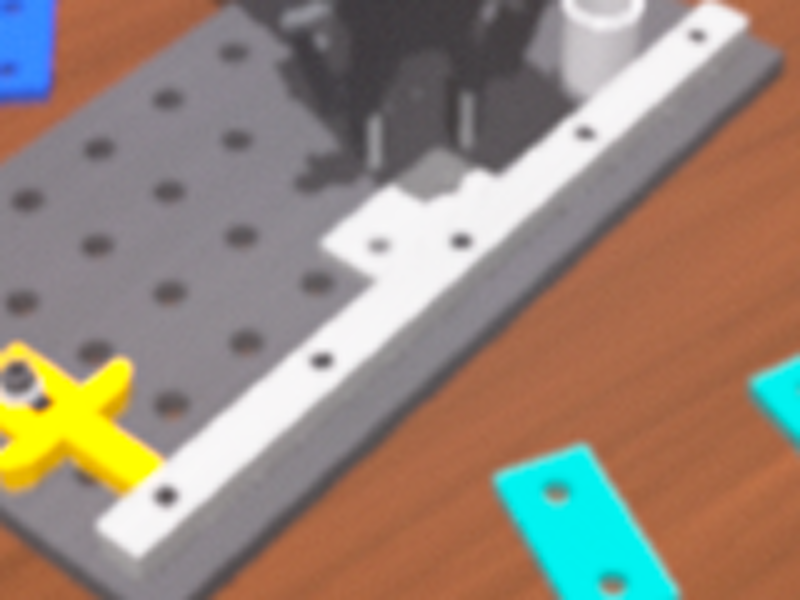

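Emit:
jog_arm --pt "-0.0026 0.0016 0 0" --pt "-0.0026 0.0016 0 0" --pt "-0.0026 0.0016 0 0" --pt "-0.0017 0.001 0 0" --pt "-0.0009 0.0005 0 0" --pt "-0.0009 0.0005 0 0" --pt "-0.0009 0.0005 0 0" --pt "-0.0009 0.0005 0 0"

```text
time: 10.4
eef_pos: [0.5766, 0.1138, 0.0292]
tcp_rot: [0.158, 0.987, -0.004, -0.001]
contact_force: [-2.9, -0.3, -0.3]
opening: 0.468
```

```bash
python3 -c "
from h import *
show()"
```

```text
t 10.4 plate xy [0.0427 0.0522] z 0.0292 yaw -0.553 F plate [-2.92  0.43 -0.33] open 0.468 tilt [-0.003 -0.008 -1.   ]
```

Emit:
jog_arm --pt "-0.0018 -0.0018 0 0" --pt "-0.0018 -0.0018 0 0" --pt "-0.0018 -0.0018 0 0" --pt "-0.0018 -0.0018 0 0" --pt "-0.0018 -0.0018 0 0" --pt "-0.0018 -0.0018 0 0" --pt "-0.0018 -0.0018 0 0" --pt "-0.0018 -0.0018 0 0"

```text
time: 11.07
eef_pos: [0.5809, 0.0961, 0.0276]
tcp_rot: [0.159, 0.987, -0.003, -0.009]
contact_force: [-5.0, 3.1, 3.5]
opening: 0.464
```

```bash
python3 -c "
from h import *
show()
im=vision.read_camera('scene')[:,:,::-1].copy()
cv2.imwrite('pics/s7.png',cv2.resize(im[180:300,240:400],None,fx=5,fy=5,interpolation=cv2.INTER_CUBIC))"
```

```text
t 11.07 plate xy [0.0428 0.034 ] z 0.0276 yaw -0.554 F plate [-4.17  4.15  3.47] open 0.464 tilt [-0.018 -0.004 -1.   ]
```

View pics/s7.png

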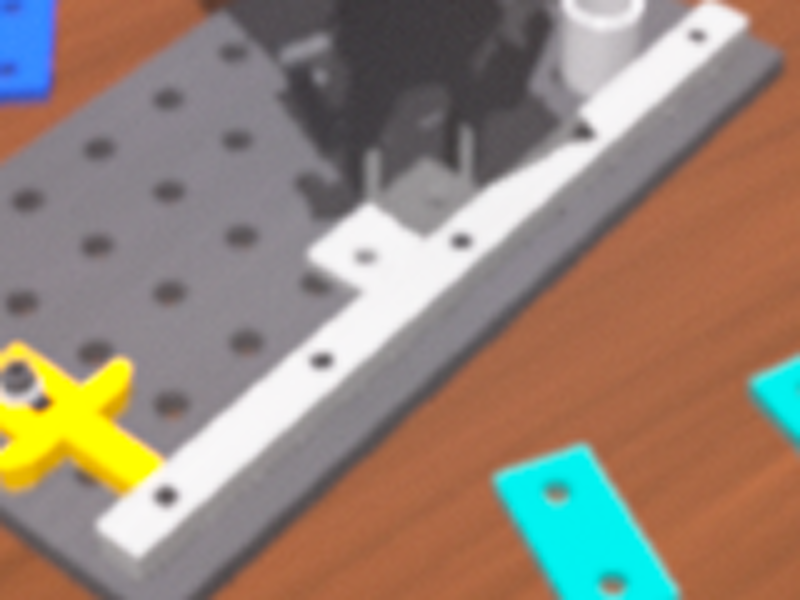

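Emit:
jog_arm --pt "-0.0024 -0.0032 -0.001 0" --pt "-0.0024 -0.0032 -0.0005 0" --pt "-0.0024 -0.0032 -0.0003 0" --pt "-0.0024 -0.0032 -0.0002 0" --pt "-0.0024 -0.0032 -0.0002 0" --pt "-0.0024 -0.0032 -0.0002 0" --pt "-0.0024 -0.0032 -0.0002 0" --pt "-0.0024 -0.0032 -0.0002 0"

```text
time: 11.78
eef_pos: [0.5889, 0.0625, 0.0281]
tcp_rot: [0.159, 0.987, -0.004, -0.013]
contact_force: [-4.3, 2.3, 0.7]
opening: 0.467
```

```bash
python3 -c "
from h import *
show()"
```

```text
t 11.78 plate xy [ 0.0427 -0.0005] z 0.0281 yaw -0.553 F plate [-3.64  3.19  0.72] open 0.467 tilt [-0.026 -0.004 -1.   ]
```

Emit:
jog_arm --pt "-0.0024 -0.0032 -0.0005 0" --pt "-0.0024 -0.0032 -0.0003 0" --pt "-0.0024 -0.0032 -0.0003 0" --pt "-0.0024 -0.0032 -0.0003 0" --pt "-0.0024 -0.0032 -0.0003 0" --pt "-0.0024 -0.0032 -0.0003 0" --pt "-0.0024 -0.0032 -0.0003 0" --pt "-0.0024 -0.0032 -0.0003 0"

```text
time: 12.45
eef_pos: [0.5971, 0.0284, 0.0283]
tcp_rot: [0.159, 0.987, -0.005, -0.017]
contact_force: [-4.0, 0.8, -0.5]
opening: 0.471
```

```bash
python3 -c "
from h import *
show()
im=vision.read_camera('scene')[:,:,::-1].copy()
cv2.imwrite('pics/s8.png',cv2.resize(im[180:300,220:380],None,fx=5,fy=5,interpolation=cv2.INTER_CUBIC))"
```

```text
t 12.45 plate xy [ 0.0428 -0.0356] z 0.0283 yaw -0.553 F plate [-3.71  1.76 -0.5 ] open 0.471 tilt [-0.034 -0.004 -0.999]
```

View pics/s8.png

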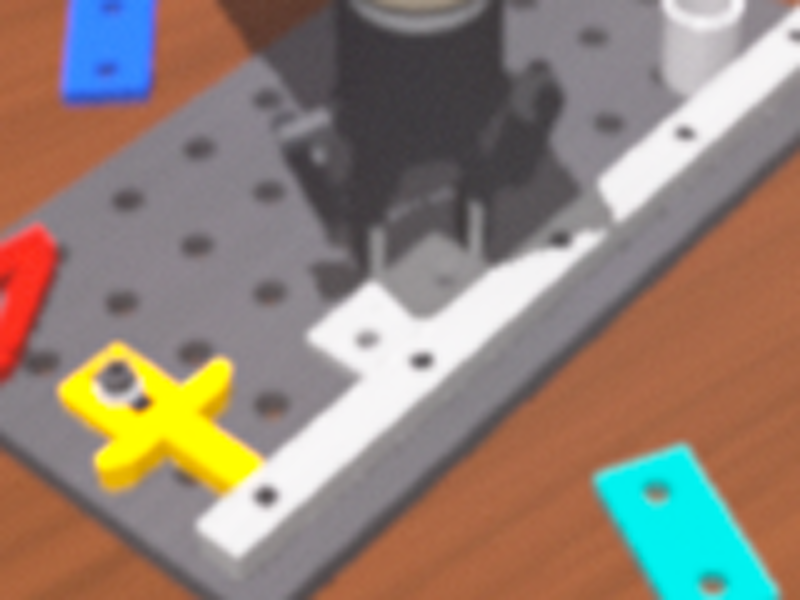

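Emit:
jog_arm --pt "-0.0024 -0.0032 -0.0005 0" --pt "-0.0024 -0.0032 -0.0003 0" --pt "-0.0024 -0.0032 -0.0003 0" --pt "-0.0024 -0.0032 -0.0003 0" --pt "-0.0024 -0.0032 -0.0003 0" --pt "-0.0024 -0.0032 -0.0003 0" --pt "-0.0024 -0.0032 -0.0003 0" --pt "-0.0024 -0.0032 -0.0003 0"

```text
time: 13.17
eef_pos: [0.605, -0.0047, 0.0284]
tcp_rot: [0.159, 0.987, -0.005, -0.021]
contact_force: [-5.3, 1.0, -1.3]
opening: 0.467
```

```bash
python3 -c "
from h import *
show()"
```

```text
t 13.17 plate xy [ 0.0428 -0.0696] z 0.0284 yaw -0.553 F plate [-4.9   2.16 -1.28] open 0.467 tilt [-0.043 -0.004 -0.999]
```

Emit:
jog_arm --pt "-0.0019 -0.0024 -0.0003 0" --pt "-0.0019 -0.0024 -0.0003 0" --pt "-0.0019 -0.0024 -0.0003 0" --pt "-0.0019 -0.0024 -0.0003 0" --pt "-0.0019 -0.0024 -0.0002 0" --pt "-0.0019 -0.0024 -0.0002 0" --pt "-0.0019 -0.0024 -0.0002 0" --pt "-0.0019 -0.0024 -0.0002 0"

```text
time: 13.83
eef_pos: [0.6111, -0.0301, 0.0285]
tcp_rot: [0.159, 0.987, -0.006, -0.025]
contact_force: [-4.8, 1.3, -0.7]
opening: 0.472
```

```bash
python3 -c "
from h import *
show()
im=vision.read_camera('scene')[:,:,::-1].copy()
cv2.imwrite('pics/s9.png',cv2.resize(im[180:300,220:380],None,fx=5,fy=5,interpolation=cv2.INTER_CUBIC))"
```

```text
t 13.83 plate xy [ 0.0427 -0.0957] z 0.0285 yaw -0.553 F plate [-4.39  2.38 -0.75] open 0.472 tilt [-0.051 -0.003 -0.999]
```

View pics/s9.png

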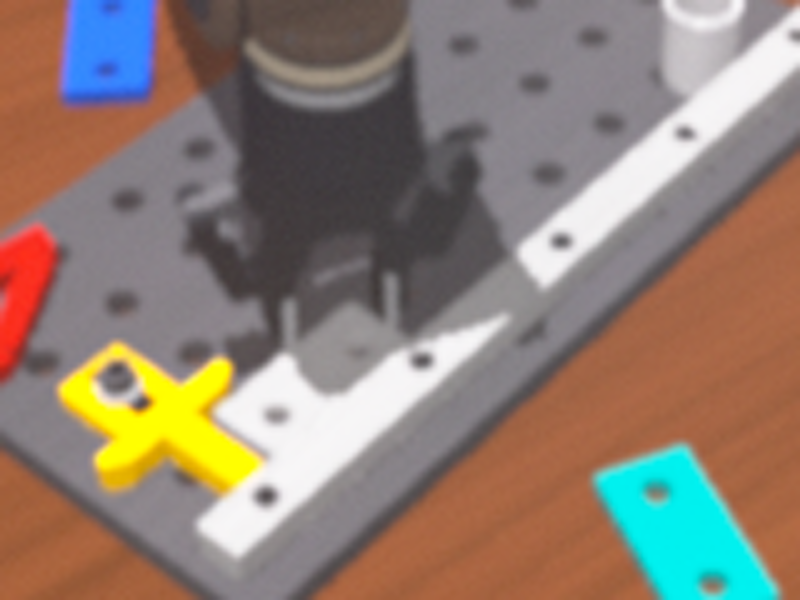

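Emit:
jog_arm --pt "-0.001 -0.0011 -0.0002 0" --pt "-0.001 -0.0011 -0.0002 0" --pt "-0.001 -0.0011 -0.0002 0" --pt "-0.001 -0.0011 -0.0002 0" --pt "-0.001 -0.0011 -0.0002 0" --pt "-0.001 -0.0011 -0.0002 0" --pt "-0.001 -0.0011 -0.0002 0" --pt "-0.001 -0.0011 -0.0002 0"

```text
time: 14.55
eef_pos: [0.6135, -0.0404, 0.0286]
tcp_rot: [0.16, 0.987, -0.003, -0.03]
contact_force: [-6.1, 6.3, 0.1]
opening: 0.473
```

```bash
python3 -c "
from h import *
show()"
```

```text
t 14.55 plate xy [ 0.0427 -0.1063] z 0.0286 yaw -0.556 F plate [-4.41  7.58  0.08] open 0.473 tilt [-0.061  0.004 -0.998]
```

Emit:
jog_arm --pt "-0.001 -0.0011 -0.0002 0" --pt "-0.001 -0.0011 -0.0002 0" --pt "-0.001 -0.0011 -0.0002 0" --pt "-0.001 -0.0011 -0.0002 0" --pt "0 0 0 0" --pt "0 0 0 0" --pt "0 0 0 0" --pt "0 0 0 0"

```text
time: 15.22
eef_pos: [0.6135, -0.0402, 0.0288]
tcp_rot: [0.159, 0.987, 0.002, -0.035]
contact_force: [-3.5, 1.5, -0.7]
opening: 0.47
```

```bash
python3 -c "
from h import *
show()
im=vision.read_camera('scene')[:,:,::-1].copy()
cv2.imwrite('pics/s10.png',cv2.resize(im[200:300,220:340],None,fx=6,fy=6,interpolation=cv2.INTER_CUBIC))"
```

```text
t 15.22 plate xy [ 0.0428 -0.1061] z 0.0288 yaw -0.554 F plate [-3.07  2.29 -0.66] open 0.47 tilt [-0.069  0.015 -0.997]
```

View pics/s10.png

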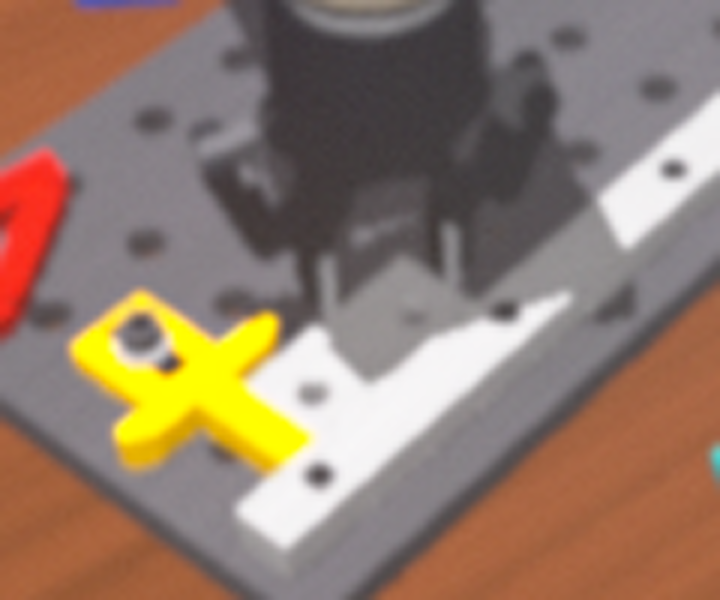

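Emit:
jog_arm --pt "0.004 0.001 0 0" --pt "0.006 0.0015 -0.001 0" --pt "0.008 0.002 -0.002 0" --pt "0.012 0.003 -0.004 0" --pt "0.004 0.001 -0.02 0" --pt "0 0 -0.04 0" --pt "0 0 -0.04 0" --pt "0 0 -0.04 0"

```text
time: 15.93
eef_pos: [0.5921, -0.0232, 0.1788]
tcp_rot: [0.159, 0.987, 0.001, -0.029]
contact_force: [0.4, 0.0, -0.0]
opening: 0.469
```

```bash
python3 -c "
from h import *
go(-.1,.15,.2,-.553)"
```

```text
t 15.93 plate xy [ 0.0259 -0.0846] z 0.1788 yaw -0.555 F plate [ 0.4  -0.05 -0.04] open 0.469 tilt [-0.056  0.011 -0.998]
tool shift [ 0.2315  0.133  -0.009 ] spin -0.002 rows>= 5.6
```

Emit:
jog_arm --pt "0.03 0.02 -0.004 0" --pt "0.03 0.02 -0.004 0" --pt "0.025 0.03 -0.002 0" --pt "0.02 0.034 0 0" --pt "0.02 0.034 0 0" --pt "0.02 0.034 0 0" --pt "0.01 0.034 0 0" --pt "0.01 0.02 0 0"

```text
time: 16.6
eef_pos: [0.5196, 0.2482, 0.2233]
tcp_rot: [0.165, 0.986, 0.005, 0.007]
contact_force: [0.4, -0.7, 1.0]
opening: 0.468
```

```bash
python3 - <<'E'
from h import *
show()
for n in ("top","scene"):
    c=vision.get_calibration(n); im=vision.read_camera(n)[:,:,::-1].copy(); cv2.imwrite(f'pics/{n}11.png',im)
im=cv2.imread('pics/top11.png');a=cv2.resize(im[125:315,220:455],(742,600),interpolation=cv2.INTER_CUBIC); cv2.imwrite('pics/t11c.png',a)
im=cv2.imread('pics/scene11.png');cv2.imwrite('pics/s11c.png',cv2.resize(im[200:300,210:340],None,fx=6,fy=6,interpolation=cv2.INTER_CUBIC))
E
```

```text
t 16.6 plate xy [0.0185 0.1962] z 0.2233 yaw -0.566 F plate [ 0.18 -0.8   0.97] open 0.468 tilt [ 0.016  0.008 -1.   ]
```

View pics/t11c.png

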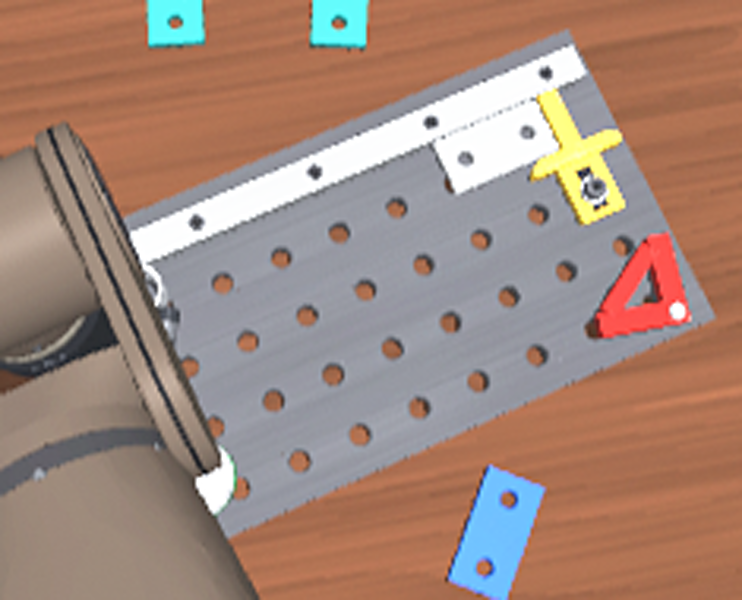

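View pics/s11c.png

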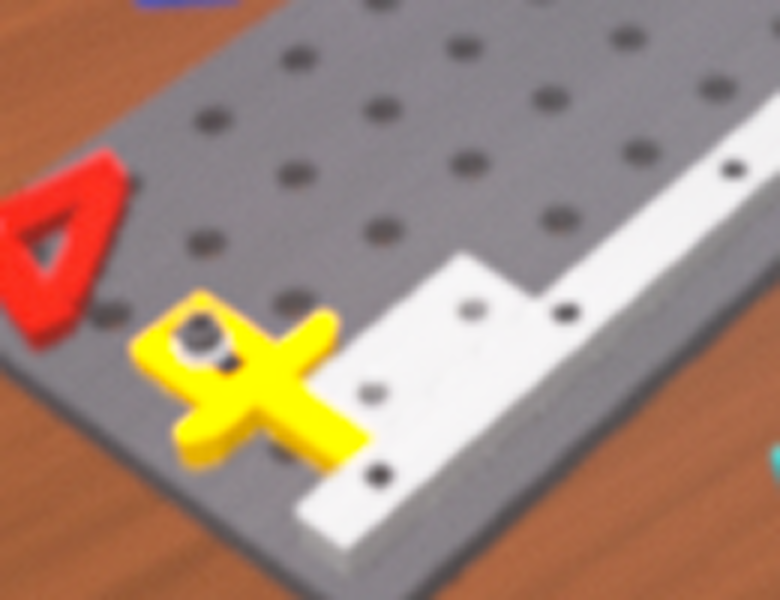

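```bash
python3 - <<'E'
from h import *
out=[]
for n in ("top","scene"):
    c=vision.get_calibration(n); im=cv2.imread(f'pics/{n}11.png')
    out.append(rectify(c,im,.026,.03,.1,-.21,-.08,5500))
cv2.imwrite('pics/rect11.png',cv2.resize(np.vstack(out),None,fx=.75,fy=.75))
# tab far end (+y) edge and front edge
for n in ("top","scene"):
    c=vision.get_calibration(n); im=cv2.imread(f'pics/{n}11.png')
    r=rectify(c,im,.026,.03,.1,-.21,-.08,5000).min(2).astype(int)
    for px in (.05,.055,.06,.065,.07,.075):
        row=r[int((.1-px)*5000)]; j=np.flatnonzero((row[1:]>185)&(row[:-1]<=185)); print(n,'end y',px,(-.08-j/5000).round(4)[:2])
    for py in (-.1,-.105,-.115,-.125,-.135,-.145):
        col=r[:,int((-.08-py)*5000)]; j=np.flatnonzero((col[1:]<=185)&(col[:-1]>185)); print(n,'front x',py,(.1-j/5000).round(4)[-2:])
    hs=[(.1-j/5000) for j in ()]
E
```

```text
top end y 0.05 [-0.0956]
top end y 0.055 [-0.0956]
top end y 0.06 [-0.0954 -0.1198]
top end y 0.065 [-0.0954 -0.1186]
top end y 0.07 [-0.0952]
top end y 0.075 [-0.0954 -0.203 ]
top front x -0.1 [0.0378]
top front x -0.105 [0.0864 0.0382]
top front x -0.115 [0.0676 0.0384]
top front x -0.125 [0.0382]
top front x -0.135 [0.0374]
top front x -0.145 [0.038]
scene end y 0.05 [-0.0936]
scene end y 0.055 [-0.0938]
scene end y 0.06 [-0.094  -0.1178]
scene end y 0.065 [-0.094  -0.1182]
scene end y 0.07 [-0.0942]
scene end y 0.075 [-0.0942]
scene front x -0.1 [0.0382]
scene front x -0.105 [0.0386]
scene front x -0.115 [0.0674 0.038 ]
scene front x -0.125 [0.0388]
scene front x -0.135 [0.038]
scene front x -0.145 [0.0384]
```

View pics/rect11.png

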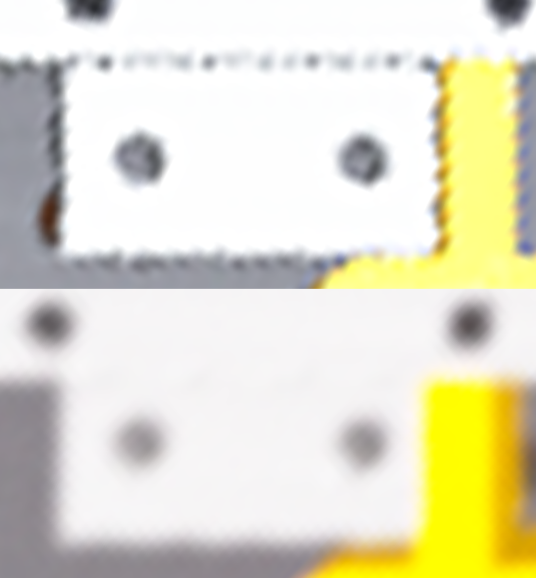

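```bash
python3 -c "
from h import *
show(); print(workorder.sign_off()); show()"
```

```text
t 16.7 plate xy [0.0181 0.1966] z 0.2231 yaw -0.562 F plate [-0.85 -0.02 -0.45] open 0.465 tilt [ 0.015  0.008 -1.   ]
the job is handed in; nothing more can be done
None
the job is handed in; nothing more can be done
```

The steel tab is home in the stop's corner pocket, and I handed the job in at about 16.7 s of the 64 s allowed; no verdict was reported.

**What I did:**
- I pushed the tab flat against the rail with both fingertips while it was still near the middle of the plate.
- I then put one fingertip on its end and one on its front side, and slid it along the rail until the force rose and the motion stalled at the stop's wall.
- I backed the fingers off diagonally and lifted the hand clear.
- The tool force I read at the end of each push stayed under about 9 N.

**Last checks:**
- **Position:** both cameras show the tab square with no visible gap to rail or wall. Its free end measured at -0.0937 to -0.0956 m along the plate, against about -0.095 m expected for home.
- **Front edge:** this read about 2 mm off the value expected from my rail estimate (0.038 m against 0.040 m). That is within calibration and threshold error, and I saw no gap at the rail itself.
- **Tool tilt:** the tool tilted by up to 0.07 rad while pushing. It caused no visible trouble.
- **Bystanders:** the magnet looked unmoved in the last pictures. The arm partly hid the tube and tin in the last top view, and I did not check the hammer's final position. The fingers stayed well clear of all four throughout.

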